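Scrape broken pellets off the trimming board into its waste trough

TASK

The coal pellets crumbled in the press: slide the trimming board's blue cover fully open and, with the scraper block and never the fingers, wipe every piece off the white top into the waste trough. Then stand the scraper upright on its sole in the wash-up tray beside the two crucibles, without knocking them or the sample vials, and leave the cover fully shut over the waste.

Things in the scene. Friction and masses are not known exactly. Their poses are not given: they have to be found in the camera images.
- board: Pellet trimming board, fixed: low steel box on rubber feet with a white glazed top and a waste trough at one end, 182 x 304 mm. Origin: centre of its underside, on the bench. z up; y along its length towards the trough (roughly to the robot's left, heading varies), x across it.
- work_top (a point): Centre of the white work top's upper face, 45 mm above the bench; axes as the board's. The top measures 170 mm (x) by 192 mm (y, +-96 mm from this point), with steel rims 10 mm higher than it along both long sides and across the back end; the +y end has no rim: there the trough begins.
- trough (a point): Centre of the waste trough's mouth, 45 mm above the bench; axes as the board's. The trough is a pit across the whole board, 170 mm (x) by 48 mm (y), its floor 8 mm above the bench; its near edge is the end of the work top. Beyond it (+y) is a 59 mm deck onto which the cover slides.
- cover (a joint): Blue sliding cover of the trough, 169 x 50 x 3.5 mm, flush with the work top when shut (its upper face 44.5 mm above the bench). Value in m along the board's +y: 0 = shut (trough covered), 0.052 = fully open (hard stop, trough quite free). It stays where it is left; sliding friction about 2.5 N.
- cover_handle (a point): Point on the black upright grip that stands on the cover and moves with it: a bar 70 mm along the board's x, 10 mm thick along the board's y, its top 72 mm above the bench. The point is at its middle, 66 mm above the bench (21.5 mm above the cover, 6 mm below the bar's top), where it can be pinched or pushed.
- scraper_grip (a point): Scraper block, loose, about 0.12 kg, standing upright on the bench beside the board: aluminium foot with black rubber sole, 100 mm long (its x), 24 mm thick (its y), 18 mm high, and above it an orange ribbed handle 84 mm long, 18 mm thick, from 18 to 62 mm above the sole. The point is in the middle of the handle, 42 mm above the sole; x along the block, z up. Either long side of the foot sweeps.
- tray: White enamelled wash-up tray with a blue edge, fixed, outside 134 mm along its x and 204 mm along its y; inside floor 126 x 196 mm, 2 mm above the bench, walls 18 mm high. Origin: centre of its underside. The two crucibles stand on its +x half (the half farther from the robot); the -x half is free.
- crucible_a: Used metal crucible standing in the tray, loose, 28 mm across, 20 mm high. Origin: centre of its underside.
- crucible_b: Second used crucible in the tray, the same.
- sample_a: Glass sample vial with blue cap standing on the bench, loose, 28 mm across, 60 mm high, a bystander. Origin: centre of its underside.
- sample_b: Glass sample vial with black cap, a bystander, the same.
- piece_1: Dark grey piece of a broken pressed coal pellet (a whole disc, of 24 mm diameter), 10 mm thick, 10 g, lying flat and loose on the work top. Origin: its centre.
- piece_2: Dark grey piece of a broken pressed coal pellet (half a disc, of 24 mm diameter), 10 mm thick, 10 g, lying flat and loose on the work top. Origin: its centre.
- piece_3: Dark grey piece of a broken pressed coal pellet (a bit over half a disc, of 24 mm diameter), 10 mm thick, 10 g, lying flat and loose on the work top. Origin: its centre.
- piece_4: Dark grey piece of a broken pressed coal pellet (a third of a disc, of 24 mm diameter), 10 mm thick, 10 g, lying flat and loose on the work top. Origin: its centre.
- piece_5: Dark grey piece of a broken pressed coal pellet (half a disc, of 24 mm diameter), 10 mm thick, 10 g, lying flat and loose on the work top. Origin: its centre.
- piece_6: Dark grey piece of a broken pressed coal pellet (two thirds of a disc, of 24 mm diameter), 10 mm thick, 10 g, lying flat and loose on the work top. Origin: its centre.

How it is judged:
By the outcome, as a careful person would: the job done as asked, in the order asked, and still so for the second after the job is handed in, with the robot touching nothing.
It also fails if it takes over 72 s, if anything falls off the work surface, if the arm or the gripper's body presses on something with over 40 N, if the wrist force passes 120 N, or if a joint passes its speed limit or range.

ROBOT

A 6-joint arm with a two-finger parallel gripper is mounted at the origin on a cart in front of the work surface, level with it; the furniture and walls round the work are solid. World frame = base frame: x ahead of the robot, y to its left, z up, the work surface at z = 0. Lengths are in m, angles in rad, forces in N, time in s.
With the tool pointing down it reaches from about 0.35 to 0.975 m from the base axis. Payload 4.9 kg.
Tool frame: the origin (TCP) lies between the finger pads; the fingertips stand 22 mm ahead of it and the grasp point (between the pads) lies 3 mm ahead of it; z points along the fingers, y is the line along which they close (so a half turn about z gives the same grasp; the last joint's range is limited). The gripper opens to 85 mm and grips with 20 to 120 N. Pads are 22 mm wide; open, the fingers measure 114 mm over their backs; the gripper's body (76 mm by 85 mm) begins 54 mm behind the grasp point. The pads swing forward as they close: fully open they stand 13 mm farther back than shut.
Start: joints at [1.193, 0.053, 1.613, -0, 1.476, -0.119], TCP at [0.16, 0.604, 0.253] pointing down, gripper open.
Joint ranges: [-3.01, 3.01], [-1.01, 2.22], [0.06, 2.58], [-1.02, 4.17], [0.09, 2.62], [-3.14, 3.14]. Speed limits (rad/s): [2.57, 2.57, 3.14, 3.14, 3.14, 3.14].

INTERFACE

Orientations are given as a unit quaternion [w, x, y, z].
In Python, from plant import state, grab_frame, get_calibration, job_done, recognise, regions_of gives the robot as it stands.
- The arm moves only by the tool apply_moves, never from a script. Its argument "targets" is a list of rows, each an object with "translation": the shift along the tool's x, y, z normalised to -1 to 1, where 1 is 100 mm, a list of three; "twist": the turn about the tool's z normalised to -1 to 1, where 1 is 0.1 rad; "hand": the opening, from 0 (shut) to 1 (fully open). A call has 1 to 8 rows; each row shifts and turns the commanded pose from where the row before left it, along the tool's axes as they then stand; what a row does not reach is not made up. A row lasts 1/10 s, in which the tool goes at most 50 mm and 8.59 degrees, less where a joint would pass 70% of its speed; a pose out of reach is approached as far as the arm can. A call with a number of a shift or a turn outside -1 to 1 is refused whole. A call with a gripper value outside its range is refused whole. The fingers move at their own pace and stop on an object; the grip force is fixed at half the most. Time passes only in rows, so rows that do not move let the fingers close. It gives the time, the measured TCP pose, the force, the opening and the grip force at its end, in the units of the state.
- state(): the state, without advancing time (a new reading comes with each control period).
- grab_frame(name): name is "side" or "top" or "wrist"; returns the picture (480x640x3 uint8, red, green, blue); there is no depth.
- get_calibration(name): a dict with "camera_matrix" (3x3 intrinsics, pixels), "pose" (4x4, takes a point from camera to world coordinates). Camera axes: x right, y up, looking along -z (the intrinsics and any distortion apply to the point x, -y, -z); pixel columns grow to the right and rows downward; lengths in m; the calibration is good to about 2 mm. The wrist camera is an equidistant fisheye: a pixel r from the principal point sees the ray r / f radians off the axis. A picture is of the moment at which its call begins: read the wrist's pose just before it. get_calibration takes no time and is no camera call; for the wrist camera it gives the pose at the moment of the call.
- job_done(): hands the job in; it is judged then, once.
Trained networks look in the newest picture that a camera, given by its name, has taken for a name from the list of things; names that differ only in an ending like _2 or _b are one class to them, and where a whole thing is asked for, a point or a joint stands for the part that bears it (a point fixed in the world has none). Each returns a list of dicts, best first, with "score" (0 to 1); they miss things now and then, are a little off and sometimes report something else, mostly with a low value. They report only what shows in the picture. A call takes as long as a camera call.
- recognise(camera, query): "point" ([x, y, z] in m, in world coordinates, good to about 4 mm: the middle of the surface that is visible of it).
- regions_of(camera, query): "pixels" (480x640 bool, what is visible of it).
The state is a dict: "time": time; "joint_pos": joint angles; "joint_vel": joint speeds; "joint_efforts": joint torques, N m; "tool_pos": TCP position; "tool_rot": TCP orientation; "contact_force": force on the tool from outside, world axes, zero at the start; "ft_torque": the same for the moment, N m; "gripper_width": opening from 0.0 (shut) to 1.0 (fully open); "grasp_force": force on a finger pad.
Only numpy, scipy, OpenCV 4.12 (cv2) and the standard library are available. Lean on these libraries where they do the work, as an engineer would, in place of code of your own. Each camera call takes 0.05 s, during which the arm holds its last target. There are 200 camera calls.

## Working session

There is one attempt and no reset: what is moved stays moved. The work goes in short steps, Python scripts to look and compute and a tool call to move; the robot and the scene stay as the last step left them, time stands still between calls to the robot, and variables do not carry over. Pictures are saved under pics/ and viewed, at most 10 in all, crops included, and the job is handed in when it is done.

Besides the shell and the picture viewer there is one more tool, called after ">>>" by a JSON object that holds its "fn" and its "kwargs". apply_moves: Moves the arm, as the interface text tells. Its arguments: {"type":"object","properties":{"targets":{"type":"array"}},"required":["targets"]}

```bash
ls; mkdir -p pics; cat > h.py <<'E'
import numpy as np, cv2
from plant import *
def save(c,n):
    im=grab_frame(c); cv2.imwrite('pics/'+n,im[:,:,::-1]); return im
def proj(c,P):
    k=get_calibration(c);K=np.array(k['camera_matrix']);T=np.array(k['pose'])
    p=(np.linalg.inv(T)@np.append(P,1))[:3]; return K[0,0]*p[0]/-p[2]+K[0,2], K[1,1]*-p[1]/-p[2]+K[1,2]
def unproj(c,uv,z):
    k=get_calibration(c);K=np.array(k['camera_matrix']);T=np.array(k['pose'])
    uv=np.atleast_2d(np.asarray(uv,float))
    d=np.c_[(uv[:,0]-K[0,2])/K[0,0],-(uv[:,1]-K[1,2])/K[1,1],-np.ones(len(uv))]@T[:3,:3].T
    o=T[:3,3]; return o+d*((z-o[2])/d[:,2])[:,None]
E
python3 - <<'E'
from h import *
np.set_printoptions(precision=4,suppress=True)
s=state(); print(s)
for c in ('top','side'):
    save(c,c+'0.png'); print(c,get_calibration(c))
for q in ['board','cover','cover_handle','scraper_grip','tray','crucible_a','sample_a','piece_1']:
    for c in ('top','side'):
        print(q,c,[(np.round(r['point'],4).tolist(),round(r['score'],2)) for r in recognise(c,q)])
E
```

```text
pics
{'time': 0.0, 'joint_pos': array([ 1.193 ,  0.0534,  1.6143,  0.    ,  1.476 , -0.119 ]), 'joint_vel': array([ 0.    , -0.0006, -0.0002, -0.0005,  0.0012, -0.0009]), 'joint_efforts': array([  0.0024, -39.3693, -37.0177,   0.    ,   0.0071,  -0.    ]), 'tool_pos': array([0.1597, 0.6036, 0.252 ]), 'tool_rot': array([-0.0003,  0.129 ,  0.9916, -0.001 ]), 'contact_force': array([ 0.2036,  0.1862, -0.0139]), 'ft_torque': array([-0.023, -0.01 , -0.002]), 'grasp_force': 0.0, 'gripper_width': 0.9973063686020641}
top {'camera_matrix': array([[584.6729,   0.    , 319.0825],
       [  0.    , 584.6729, 235.0952],
       [  0.    ,   0.    ,   1.    ]]), 'pose': array([[-0.025 ,  0.9824, -0.1851,  0.2922],
       [-0.9997, -0.0235,  0.0101,  0.0046],
       [ 0.0055,  0.1853,  0.9827,  1.4941],
       [ 0.    ,  0.    ,  0.    ,  1.    ]])}
side {'camera_matrix': array([[483.9069,   0.    , 315.0284],
       [  0.    , 483.9069, 242.2556],
       [  0.    ,   0.    ,   1.    ]]), 'pose': array([[ 0.9852,  0.073 , -0.1551,  0.3937],
       [-0.1712,  0.4659, -0.8681, -0.9015],
       [ 0.008
[... 537 characters left out ...]
 0.61), ([0.5933, 0.3336, 0.0017], 0.21)]
tray top [([0.5861, 0.3315, 0.001], 0.64)]
tray side [([0.5912, 0.3353, 0.002], 0.56), ([0.4625, -0.3511, 0.0357], 0.23)]
crucible_a top [([0.6185, 0.3878, 0.0084], 0.51)]
crucible_a side [([0.6176, 0.3843, 0.0163], 0.63), ([0.6397, 0.2794, 0.017], 0.39)]
sample_a top [([0.6556, -0.3458, 0.0595], 0.51), ([0.5644, -0.0638, 0.0421], 0.41)]
sample_a side [([0.654, -0.3593, 0.0426], 0.92), ([0.6871, -0.2592, 0.0395], 0.57), ([0.5682, -0.1273, 0.0449], 0.33)]
piece_1 top [([0.5866, -0.1473, 0.0564], 0.58), ([0.6183, -0.1114, 0.0558], 0.38)]
piece_1 side [([0.5672, -0.1214, 0.0493], 0.69), ([0.5682, -0.0498, 0.0504], 0.61), ([0.5907, -0.153, 0.0531], 0.6)]
```

View pics/top0.png

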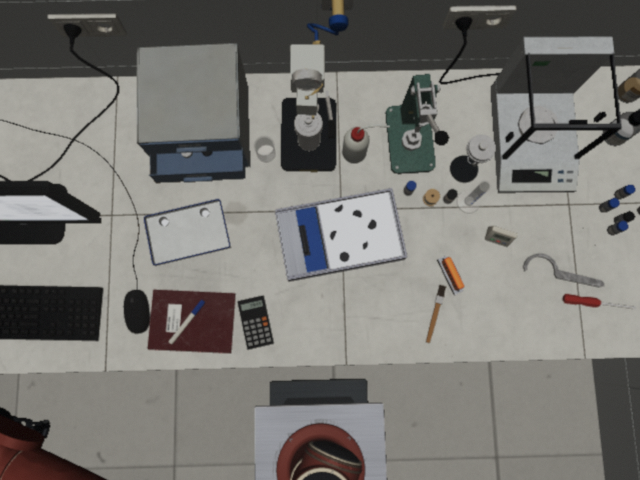

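```bash
python3 - <<'E'
from h import *
np.set_printoptions(precision=4,suppress=True)
def rect(c,q,z,i=0):
    m=regions_of(c,q)
    for r in m[:2]:
        p=r['pixels'].astype(np.uint8)
        cn=max(cv2.findContours(p,0,cv2.CHAIN_APPROX_NONE)[0],key=cv2.contourArea)[:,0,:]
        w=unproj(c,cn,z)[:,:2].astype(np.float32)*1000
        print(q,c,r['score'],cv2.minAreaRect(w), 'px',cn.min(0),cn.max(0))
grab_frame('top')
rect('top','board',0.05); rect('top','cover',0.0445); rect('top','scraper_grip',0.062); rect('top','tray',0.018);rect('top','sample_a',0.06);rect('top','crucible_a',0.02);rect('top','cover_handle',.072)
E
```

```text
board top 0.65 ((565.847900390625, -65.01394653320312), (188.3262176513672, 306.8563537597656), 9.088003158569336) px [276 189] [406 280]
cover top 0.71 ((555.2569580078125, 10.64084243774414), (161.75437927246094, 50.39594650268555), 9.34534740447998) px [296 207] [326 272]
cover top 0.36 ((631.84716796875, 279.1477966308594), (24.179927825927734, 23.21387481689453), 43.965065002441406) px [200 207] [209 217]
scraper_grip top 0.72 ((455.23004150390625, -333.3528137207031), (96.75418853759766, 36.058311462402344), 23.22125816345215) px [438 256] [464 294]
tray top 0.65 ((586.5556640625, 329.1756591796875), (134.9168243408203, 203.2203826904297), 12.24470329284668) px [144 200] [230 265]
tray top 0.38 ((594.72802734375, -148.94845581054688), (18.279874801635742, 26.19049072265625), 43.648014068603516) px [369 220] [377 229]
sample_a top 0.46 ((677.595703125, -242.64820861816406), (25.961938858032227, 42.46238327026367), 61.34246063232422) px [404 181] [416 196]
sample_a top 0.43 ((653.8048095703125, -343.8565673828125), (26.6917724609375, 42.78717041015625), 43.302955627441406) px [443 189] [457 203]
crucible_a top 0.55 ((636.30615234375, 283.8036193847656), (26.60479164123535, 25.425867080688477), 43.972721099853516) px [199 207] [209 217]
crucible_a top 0.41 ((616.0335693359375, 388.12066650390625), (28.728635787963867, 26.062328338623047), 26.764522552490234) px [158 216] [169 226]
cover_handle top 0.63 ((550.263427734375, 10.191032409667969), (159.20323181152344, 51.010704040527344), 9.348618507385254) px [296 207] [326 272]
cover_handle top 0.26 ((583.0411987304688, -142.69842529296875), (14.081494331359863, 19.826143264770508), 43.73234558105469) px [369 221] [376 228]
```

View pics/side0.png

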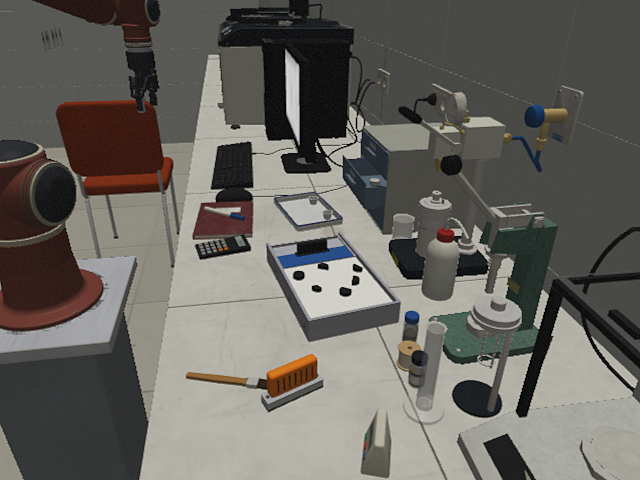

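The top view shows the board with its cover at about (312,240), six dark pieces on the white area, the orange scraper at (453,275) next to a paint brush, and the tray at (187,232) with the two crucibles on its far side. The side view agrees. I'll move above the cover handle, turned to the board's heading of about 9°.

>>> {"fn": "apply_moves", "kwargs": {"targets": [{"translation": [0, 0, 0], "twist": -0.83, "hand": 1}, {"translation": [0, 0, 0], "twist": -0.83, "hand": 1}, {"translation": [0, 0, 0], "twist": -0.83, "hand": 1}, {"translation": [0, 0, 0], "twist": -0.83, "hand": 1}, {"translation": [0, 0, 0], "twist": -0.83, "hand": 1}]}}

```text
time: 1.8
tool_pos: [0.1599, 0.6042, 0.2533]
tool_rot: [0.0, -0.08, 0.997, 0.0]
contact_force: [-0.1, 0.4, 0.1]
gripper_width: 1.002
grasp_force: 0.0
```

>>> {"fn": "apply_moves", "kwargs": {"targets": [{"translation": [-0.2, -0.43, 0], "twist": 0, "hand": 1}, {"translation": [-0.2, -0.43, 0], "twist": 0, "hand": 1}, {"translation": [-0.2, -0.43, 0], "twist": 0, "hand": 1}, {"translation": [-0.2, -0.43, 0], "twist": 0, "hand": 1}, {"translation": [-0.2, -0.43, 0], "twist": 0, "hand": 1}, {"translation": [-0.2, -0.43, 0], "twist": 0, "hand": 1}, {"translation": [-0.2, -0.43, 0], "twist": 0, "hand": 1}, {"translation": [-0.2, -0.43, 0], "twist": 0, "hand": 1}]}}

```text
time: 2.6
tool_pos: [0.3722, 0.2876, 0.2536]
tool_rot: [0.001, -0.078, 0.997, 0.0]
contact_force: [0.2, 0.6, -0.2]
gripper_width: 1.0
grasp_force: 0.0
```

>>> {"fn": "apply_moves", "kwargs": {"targets": [{"translation": [-0.2, -0.43, 0], "twist": 0, "hand": 1}, {"translation": [-0.2, -0.43, 0], "twist": 0, "hand": 1}, {"translation": [-0.2, -0.43, 0], "twist": 0, "hand": 1}, {"translation": [-0.2, -0.43, 0], "twist": 0, "hand": 1}, {"translation": [-0.2, -0.43, 0], "twist": 0, "hand": 1}, {"translation": [-0.2, -0.43, 0], "twist": 0, "hand": 1}, {"translation": [-0.2, -0.43, 0], "twist": 0, "hand": 1}, {"translation": [0, 0, 0], "twist": 0, "hand": 1}]}}

```text
time: 3.4
tool_pos: [0.5586, 0.0093, 0.2531]
tool_rot: [0.0, -0.075, 0.997, -0.001]
contact_force: [-0.2, 1.0, 0.0]
gripper_width: 1.0
grasp_force: 0.0
```

```bash
cat >> h.py <<'E'
def wproj(P,k=None):
    k=k or get_calibration('wrist');K=np.array(k['camera_matrix']);T=np.array(k['pose'])
    p=(np.c_[np.atleast_2d(P),np.ones(len(np.atleast_2d(P)))]@np.linalg.inv(T).T)[:,:3]*[1,-1,-1]
    h=np.hypot(p[:,0],p[:,1]); th=np.arctan2(h,p[:,2]); return np.c_[K[0,0]*th*p[:,0]/h+K[0,2],K[1,1]*th*p[:,1]/h+K[1,2]]
def wunproj(uv,z,k=None):
    k=k or get_calibration('wrist');K=np.array(k['camera_matrix']);T=np.array(k['pose'])
    uv=np.atleast_2d(np.asarray(uv,float)); a=(uv-K[:2,2])/[K[0,0],K[1,1]]; th=np.linalg.norm(a,axis=1)+1e-9
    d=np.c_[a[:,0]/th*np.sin(th),-a[:,1]/th*np.sin(th),-np.cos(th)]@T[:3,:3].T
    o=T[:3,3]; return o+d*((z-o[2])/d[:,2])[:,None]
def yaw():  # heading of tool y, deg
    from scipy.spatial.transform import Rotation as R
    q=state()['tool_rot']; v=R.from_quat([q[1],q[2],q[3],q[0]]).apply([0,1,0]); return np.degrees(np.arctan2(v[1],v[0]))
def st():
    s=state(); print('t',round(s['time'],2),'pos',np.round(s['tool_pos'],4),'yaw',round(yaw(),2),'F',np.round(s['contact_force'],1),'w',round(s['gripper_width'],3),'gf',round(s['grasp_force'],1))
def wrect(q,z,n=1,c='wrist'):
    out=[]
    for r in regions_of(c,q)[:n]:
        cn=max(cv2.findContours(r['pixels'].astype(np.uint8),0,cv2.CHAIN_APPROX_NONE)[0],key=cv2.contourArea)[:,0,:]
        w=(wunproj(cn,z) if c=='wrist' else unproj(c,cn,z))[:,:2].astype(np.float32)*1000
        print(q,round(r['score'],2),np.round(np.r_[tuple(np.atleast_1d(t) for t in cv2.minAreaRect(w))],1),'px',cn.min(0),cn.max(0)); out.append(w)
    return out
E
python3 - <<'E'
from h import *
np.set_printoptions(precision=4,suppress=True)
st(); k=get_calibration('wrist'); print(k)
save('wrist','w1.png')
wrect('cover_handle',.0445,2); wrect('board',.05); wrect('piece_1',.055,7)
E
```

```text
t 3.4 pos [0.5586 0.0093 0.2531] yaw 98.62 F [-0.2  1.   0. ] w 1.0 gf 0.0
{'camera_matrix': array([[371.6483,   0.    , 316.8145],
       [  0.    , 371.6483, 239.5052],
       [  0.    ,   0.    ,   1.    ]]), 'pose': array([[-0.1494, -0.9351, -0.3215,  0.4758],
       [ 0.9888, -0.1419, -0.0471, -0.0044],
       [-0.0016, -0.3249,  0.9458,  0.3724],
       [ 0.    ,  0.    ,  0.    ,  1.    ]])}
cover_handle 0.83 [554.7  12.9 162.   52.1   9. ] px [289 118] [348 288]
cover_handle 0.73 [508.6 -70.   23.5  23.    6.5] px [222 132] [247 158]
board 0.98 [568.  -61.8 184.1 307.5   9.7] px [ 84 106] [404 301]
piece_1 0.91 [ 615.7 -102.    23.9   18.4   76.8] px [177 244] [200 264]
piece_1 0.71 [562.5 -39.2  12.2  24.9  68.4] px [247 197] [265 221]
piece_1 0.69 [ 586.4 -139.3   20.3   30.3   58.4] px [143 209] [167 234]
piece_1 0.64 [507.3 -67.   22.7  23.2   6.6] px [221 132] [247 158]
piece_1 0.56 [627.9 -57.5  14.   27.3  33.6] px [222 266] [245 284]
piece_1 0.46 [ 533.8 -119.1   11.9   18.3   30.9] px [169 160] [183 177]
```

View pics/w1.png

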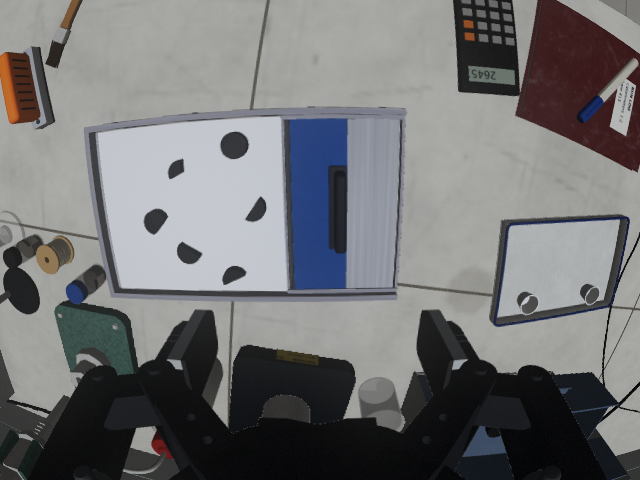

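The wrist view shows the white top between u≈98 and 287, the blue cover at u≈287–347, and the black handle at (338,210). I'll fit the white and blue rectangles and the handle edges.

```bash
python3 - <<'E'
from h import *
np.set_printoptions(precision=4,suppress=True)
im=grab_frame('wrist'); hsv=cv2.cvtColor(im,cv2.COLOR_RGB2HSV)
roi=np.zeros(im.shape[:2],np.uint8); roi[110:296,90:400]=1
w=((hsv[...,2]>205)&(hsv[...,1]<40)).astype(np.uint8)*roi
b=((hsv[...,0]>100)&(hsv[...,0]<130)&(hsv[...,1]>120)).astype(np.uint8)*roi
for n,m,z in(('white',w,.045),('blue',b,.0445)):
    cn=max(cv2.findContours(m,0,cv2.CHAIN_APPROX_NONE)[0],key=cv2.contourArea)[:,0,:]
    P=wunproj(cn,z)[:,:2].astype(np.float32)*1000
    print(n,cv2.minAreaRect(P),cn.min(0),cn.max(0)); print(cv2.boxPoints(cv2.minAreaRect(P)))
th=np.radians(9.1)
for v in (180,210,240):
    r=hsv[v,315:365,2].astype(int); d=np.where(r<70)[0]+315
    print(v,d.min(),d.max(),wunproj([[d.min()-.5,v]],.0445)*1e3,wunproj([[d.max()+.5,v]],.072)*1e3)
for u in (340,343):
    r=hsv[140:280,u,2].astype(int); d=np.where(r<70)[0]+140; print(u,d.min(),d.max(),wunproj([[u,d.min()],[u,d.max()]],.072)*1e3)
wrect('tray',.018);wrect('scraper_grip',.03);wrect('crucible_a',.02,2)
E
```

```text
white ((575.4060668945312, -102.00143432617188), (135.55441284179688, 132.5127716064453), 6.1166534423828125) [129 140] [262 278]
[[ 500.9549  -43.3441]
 [ 515.0745 -175.1025]
 [ 649.8572 -160.6588]
 [ 635.7376  -28.9004]]
blue ((557.5133056640625, 9.414287567138672), (161.65573120117188, 49.9634895324707), 9.445992469787598) [284 121] [340 290]
[[473.6814  20.792 ]
 [481.8814 -28.494 ]
 [641.3452  -1.9634]
 [633.1453  47.3226]]
180 323 340 [[528.477   14.0849  44.5   ]] [[521.5036  27.4626  72.    ]]
210 323 339 [[555.8356  18.5223  44.5   ]] [[546.6854  31.0083  72.    ]]
240 323 339 [[584.3506  23.1705  44.5   ]] [[572.7834  35.6316  72.    ]]
340 175 180 [[517.471   26.3519  72.    ]
 [521.5705  27.0579  72.    ]]Traceback (most recent call last):
  File "<stdin>", line 16, in <module>
    return umr_minimum(a, axis, None, out, keepdims, initial, where)
ValueError: zero-size array to reduction operation minimum which has no identity
```

```bash
cat >> h.py <<'E'
def to(x,y,z,yw=None):
    "tool-frame shift in units (100 mm), and twist in units (0.1 rad), twist applied first"
    s=state();p=s['tool_pos'];y0=yaw() if yw is None else yw
    a=np.radians(y0); ty=np.array([np.cos(a),np.sin(a),0]);tx=np.array([-np.sin(a),np.cos(a),0])
    d=np.array([x,y,z])-p; print('shift',np.round([d@tx*10,d@ty*10,-d[2]*10],3),'twist',round(-np.radians((yw or y0)-yaw())*10,2))
E
python3 - <<'E'
from h import *
st(); to(.553,.025,.071,99.3)
E
```

```text
t 3.65 pos [0.5562 0.0147 0.2533] yaw 99.03 F [-1.2 -0.3 -0.3] w 1.003 gf 0.0
shift [0.015 0.107 1.823] twist -0.05
```

>>> {"fn": "apply_moves", "kwargs": {"targets": [{"translation": [0.01, 0.11, 0.36], "twist": -0.05, "hand": 1}, {"translation": [0, 0, 0.36], "twist": 0, "hand": 1}, {"translation": [0, 0, 0.36], "twist": 0, "hand": 1}, {"translation": [0, 0, 0.36], "twist": 0, "hand": 0.6}, {"translation": [0, 0, 0.36], "twist": 0, "hand": 0.4}, {"translation": [0, 0, 0], "twist": 0, "hand": 0.2}, {"translation": [0, 0, 0.02], "twist": 0, "hand": 0}, {"translation": [0, 0, 0], "twist": 0, "hand": 0}]}}

```text
time: 4.45
tool_pos: [0.5552, 0.0251, 0.0736]
tool_rot: [0.002, -0.081, 0.997, 0.0]
contact_force: [-1.5, 3.3, -0.7]
gripper_width: 0.144
grasp_force: 1.2
```

>>> {"fn": "apply_moves", "kwargs": {"targets": [{"translation": [0, 0, 0], "twist": 0, "hand": 0}, {"translation": [0, 0, 0], "twist": 0, "hand": 0}, {"translation": [0, 0, 0], "twist": 0, "hand": 0}, {"translation": [0, 0, 0], "twist": 0, "hand": 0}]}}

```text
time: 4.85
tool_pos: [0.5553, 0.0245, 0.0738]
tool_rot: [0.002, -0.081, 0.997, -0.0]
contact_force: [-2.3, 2.0, 7.4]
gripper_width: 0.103
grasp_force: 61.0
```

```bash
python3 - <<'E'
from h import *
st(); grab_frame('top'); wrect('cover',.0445,1,'top'); wrect('scraper_grip',.05,1,'top')
E
```

```text
t 4.85 pos [0.5553 0.0245 0.0738] yaw 99.24 F [-2.3  2.   7.4] w 0.103 gf 61.0
scraper_grip 0.83 [ 455.5 -336.4   95.5   33.8   21.4] px [439 258] [463 294]
```

>>> {"fn": "apply_moves", "kwargs": {"targets": [{"translation": [0, 0, -0.02], "twist": 0, "hand": 0}, {"translation": [0, 0.1, 0], "twist": 0, "hand": 0}, {"translation": [0, 0.1, 0], "twist": 0, "hand": 0}, {"translation": [0, 0.1, 0], "twist": 0, "hand": 0}, {"translation": [0, 0.1, 0], "twist": 0, "hand": 0}, {"translation": [0, 0.08, 0], "twist": 0, "hand": 0}, {"translation": [0, 0.05, 0], "twist": 0, "hand": 0}, {"translation": [0, 0.03, 0], "twist": 0, "hand": 0}]}}

```text
time: 5.8
tool_pos: [0.5467, 0.0762, 0.0738]
tool_rot: [0.002, -0.081, 0.997, -0.005]
contact_force: [8.2, -21.0, -6.4]
gripper_width: 0.101
grasp_force: 59.6
```

>>> {"fn": "apply_moves", "kwargs": {"targets": [{"translation": [0, 0, 0], "twist": 0, "hand": 0}, {"translation": [0, 0, 0], "twist": 0, "hand": 0}]}}

```text
time: 6.0
tool_pos: [0.5468, 0.0761, 0.0739]
tool_rot: [0.002, -0.081, 0.997, -0.004]
contact_force: [7.1, -13.4, -4.7]
gripper_width: 0.098
grasp_force: 59.7
```

```bash
python3 - <<'E'
from h import *
st()
E
```

```text
t 6.0 pos [0.5468 0.0761 0.0739] yaw 99.26 F [  7.1 -13.4  -4.7] w 0.098 gf 59.7
```

>>> {"fn": "apply_moves", "kwargs": {"targets": [{"translation": [0, -0.03, 0], "twist": 0, "hand": 0}, {"translation": [0, 0, 0], "twist": 0, "hand": 0.3}, {"translation": [0, 0, 0], "twist": 0, "hand": 0.6}, {"translation": [0, 0, 0], "twist": 0, "hand": 0.6}, {"translation": [0, 0, -0.2], "twist": 0, "hand": 0.8}, {"translation": [0, 0, -0.5], "twist": 0, "hand": 1}, {"translation": [0, 0, -0.5], "twist": 0, "hand": 1}, {"translation": [0, 0, -0.5], "twist": 0, "hand": 1}]}}

```text
time: 6.8
tool_pos: [0.5447, 0.077, 0.245]
tool_rot: [-0.0, -0.081, 0.997, -0.0]
contact_force: [0.3, -0.4, -0.5]
gripper_width: 0.999
grasp_force: 0.0
```

>>> {"fn": "apply_moves", "kwargs": {"targets": [{"translation": [0.17, -0.44, 0], "twist": 0, "hand": 1}, {"translation": [0.17, -0.44, 0], "twist": 0, "hand": 1}, {"translation": [0.17, -0.44, 0], "twist": 0, "hand": 1}, {"translation": [0.17, -0.44, 0], "twist": 0, "hand": 1}, {"translation": [0.17, -0.44, 0], "twist": 0, "hand": 1}, {"translation": [0.17, -0.44, 0], "twist": 0, "hand": 1}, {"translation": [0.17, -0.44, 0], "twist": 0, "hand": 1}, {"translation": [0.17, -0.44, 0], "twist": 0, "hand": 1}]}}

```text
time: 7.6
tool_pos: [0.4669, -0.294, 0.2435]
tool_rot: [0.0, -0.081, 0.997, 0.0]
contact_force: [0.5, -0.0, 0.8]
gripper_width: 1.004
grasp_force: 0.0
```

>>> {"fn": "apply_moves", "kwargs": {"targets": [{"translation": [0.2, -0.4, 0], "twist": 0, "hand": 1}, {"translation": [0, 0, 0], "twist": -0.7, "hand": 1}, {"translation": [0, 0, 0], "twist": -0.7, "hand": 1}, {"translation": [0, 0, 0], "twist": -0.7, "hand": 1}, {"translation": [0, 0, 0], "twist": 0, "hand": 1}, {"translation": [0, 0, 0], "twist": 0, "hand": 1}]}}

```text
time: 8.2
tool_pos: [0.4544, -0.3349, 0.2433]
tool_rot: [-0.0, -0.184, 0.983, 0.0]
contact_force: [0.4, -0.6, 0.8]
gripper_width: 1.001
grasp_force: 0.0
```

```bash
python3 - <<'E'
from h import *
st(); im=save('wrist','w2.png'); 
wrect('scraper_grip',.062); wrect('scraper_grip',.018)
hsv=cv2.cvtColor(im,cv2.COLOR_RGB2HSV)
m=((hsv[...,0]<20)&(hsv[...,1]>150)&(hsv[...,2]>140)).astype(np.uint8)
for cn in sorted(cv2.findContours(m,0,cv2.CHAIN_APPROX_NONE)[0],key=cv2.contourArea)[-2:]:
    cn=cn[:,0,:]; print(cn.min(0),cn.max(0),cv2.minAreaRect(wunproj(cn,.062)[:,:2].astype(np.float32)*1e3))
grab_frame('top'); wrect('cover',.0445,1,'top')
E
```

```text
t 8.2 pos [ 0.4544 -0.3349  0.2433] yaw 111.21 F [ 0.4 -0.6  0.8] w 1.001 gf 0.0
scraper_grip 0.68 [ 453.4 -345.7   95.    22.    21.4] px [293 156] [320 265]
scraper_grip 0.68 [ 464.7 -342.6  108.9   25.2   21.4] px [293 156] [320 265]
[296 174] [315 265] ((460.6108703613281, -343.70526123046875), (80.0920639038086, 15.169110298156738), 22.27126693725586)
cover 0.7 [547.5  56.6 162.   53.4  10.1] px [278 211] [307 275]
```

View pics/w2.png

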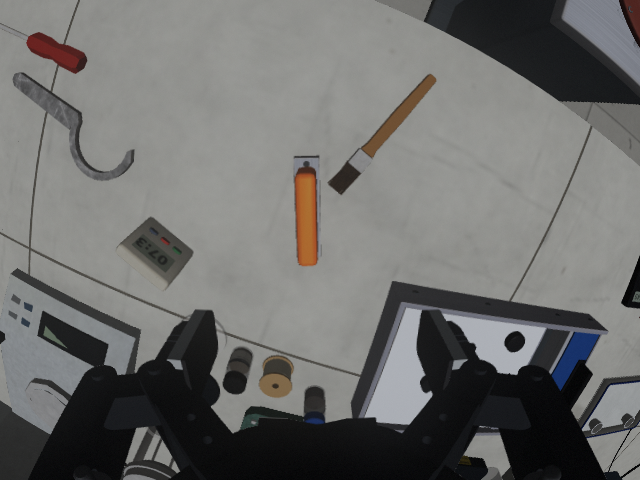

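The wrist view shows the scraper upright at (307,215), with the brush tip at (340,190) clear of the finger path. I'll descend and grasp.

```bash
python3 - <<'E'
from h import *
to(.4606,-.3437,.045,112.0)
E
```

```text
shift [-0.025 -0.103  1.983] twist -0.13
```

>>> {"fn": "apply_moves", "kwargs": {"targets": [{"translation": [0, 0, 0.1], "twist": -0.13, "hand": 1}, {"translation": [-0.02, -0.1, 0.4], "twist": 0, "hand": 1}, {"translation": [0, 0, 0.45], "twist": 0, "hand": 1}, {"translation": [0, 0, 0.45], "twist": 0, "hand": 1}, {"translation": [0, 0, 0.4], "twist": 0, "hand": 0.8}, {"translation": [0, 0, 0.18], "twist": 0, "hand": 0.6}, {"translation": [0, 0, 0], "twist": 0, "hand": 0.5}, {"translation": [0, 0, 0], "twist": 0, "hand": 0.4}]}}

```text
time: 9.25
tool_pos: [0.46, -0.3437, 0.0453]
tool_rot: [-0.0, -0.191, 0.982, 0.0]
contact_force: [1.2, -0.3, 0.3]
gripper_width: 0.402
grasp_force: 0.0
```

```bash
python3 - <<'E'
from h import *
st(); to(.4606,-.3437,.045,112.0)
E
```

```text
t 9.25 pos [ 0.46   -0.3437  0.0453] yaw 112.02 F [ 1.2 -0.3  0.3] w 0.402 gf 0.0
shift [-0.006 -0.002  0.003] twist 0.0
```

>>> {"fn": "apply_moves", "kwargs": {"targets": [{"translation": [0, 0, 0], "twist": 0, "hand": 0}, {"translation": [0, 0, 0], "twist": 0, "hand": 0}, {"translation": [0, 0, 0], "twist": 0, "hand": 0}, {"translation": [0, 0, 0], "twist": 0, "hand": 0}, {"translation": [0, 0, 0], "twist": 0, "hand": 0}, {"translation": [0, 0, 0], "twist": 0, "hand": 0}]}}

```text
time: 9.85
tool_pos: [0.461, -0.3448, 0.0472]
tool_rot: [0.001, -0.191, 0.982, -0.001]
contact_force: [-1.1, 0.6, 6.0]
gripper_width: 0.205
grasp_force: 60.7
```

```bash
cat >> h.py <<'E'
C,S=np.cos(np.radians(9.35)),np.sin(np.radians(9.35))
def W(xp,yp): return C*xp-S*yp, S*xp+C*yp     # board axes -> world
def B(p): return C*p[0]+S*p[1], -S*p[0]+C*p[1]
E
python3 - <<'E'
from h import *
st(); x,y=W(.579,-.270); print(x,y); to(x,y,.17,99.35)
E
```

```text
t 9.85 pos [ 0.461  -0.3448  0.0472] yaw 112.02 F [-1.1  0.6  6. ] w 0.205 gf 60.7
0.6151731256771091 -0.17234565687784464
shift [-1.802  1.451 -1.228] twist 2.21
```

>>> {"fn": "apply_moves", "kwargs": {"targets": [{"translation": [0, 0, -0.2], "twist": 0, "hand": 0}, {"translation": [0, 0, -0.35], "twist": 0, "hand": 0}, {"translation": [0, 0, -0.35], "twist": 0, "hand": 0}, {"translation": [0, 0, -0.35], "twist": 0, "hand": 0}, {"translation": [0, 0, 0], "twist": 0.74, "hand": 0}, {"translation": [0, 0, 0], "twist": 0.74, "hand": 0}, {"translation": [0, 0, 0], "twist": 0.74, "hand": 0}]}}

```text
time: 10.55
tool_pos: [0.4597, -0.3435, 0.1702]
tool_rot: [-0.0, -0.08, 0.997, 0.0]
contact_force: [-0.0, 0.7, -1.1]
gripper_width: 0.203
grasp_force: 59.6
```

>>> {"fn": "apply_moves", "kwargs": {"targets": [{"translation": [-0.3, 0.24, 0], "twist": 0, "hand": 0}, {"translation": [-0.3, 0.24, 0], "twist": 0, "hand": 0}, {"translation": [-0.3, 0.24, 0], "twist": 0, "hand": 0}, {"translation": [-0.3, 0.24, 0], "twist": 0, "hand": 0}, {"translation": [-0.3, 0.24, 0], "twist": 0, "hand": 0}, {"translation": [-0.3, 0.24, 0], "twist": 0, "hand": 0}, {"translation": [0, 0, 0], "twist": 0, "hand": 0}, {"translation": [0, 0, 0], "twist": 0, "hand": 0}]}}

```text
time: 11.35
tool_pos: [0.6142, -0.1718, 0.1695]
tool_rot: [-0.001, -0.082, 0.997, 0.0]
contact_force: [-0.1, 0.7, -1.1]
gripper_width: 0.202
grasp_force: 59.6
```

```bash
python3 - <<'E'
from h import *
st(); save('wrist','w3.png')
grab_frame('top')
for q,z in(('piece_1',.055),('sample_a',.03),('cover',.0445)):
    for r in regions_of('top',q)[:7]:
        cn=np.argwhere(r['pixels'])[:,::-1]; w=unproj('top',cn,z)[:,:2]
        b=np.array(B(w.T)); print(q,round(r['score'],2),'board x',np.round(b[0].min(),3),np.round(b[0].max(),3),'y',np.round(b[1].min(),3),np.round(b[1].max(),3))
x,y=W(.579,-.270); to(x,y,.0932,99.35)
E
```

```text
t 11.35 pos [ 0.6142 -0.1718  0.1695] yaw 99.4 F [-0.1  0.7 -1.1] w 0.202 gf 59.6
piece_1 0.61 board x 0.54 0.557 y -0.142 -0.128
sample_a 0.66 board x 0.579 0.614 y -0.474 -0.434
cover 0.76 board x 0.469 0.631 y -0.06 -0.006
shift [-0.017  0.009  0.77 ] twist -0.02
```

View pics/w3.png

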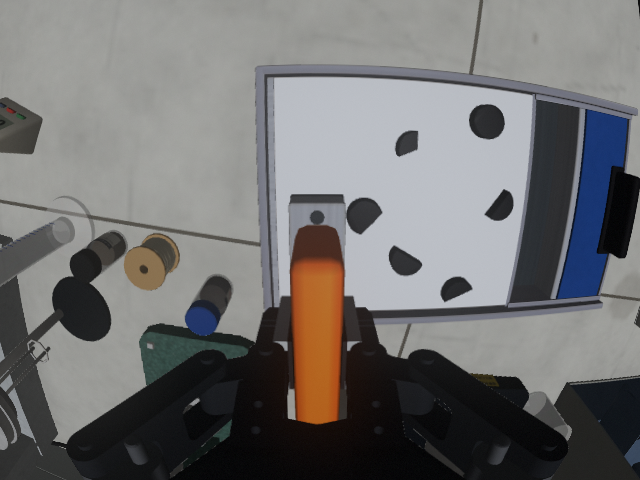

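The wrist view shows the trough open at u≈510–580, the six pieces on the white top and the scraper straight in the jaws. The piece at (363,215) is closest to it. I'll convert these pixels to board axes.

```bash
python3 - <<'E'
from h import *
np.set_printoptions(precision=4,suppress=True)
def bb(uv,z): return np.round(np.array(B(wunproj(uv,z)[:,:2].T)).T*1000,1).tolist()
print('white corners TL,BL?,TR,BR',bb([[274,77],[272,305],[535,95],[509,303]],.045))
print('left edge mid',bb([[273,190]],.045),'rim TL inner',bb([[268,76]],.055))
print('pieces',bb([[487,121],[407,143],[363,215],[500,205],[404,261],[456,289],[346,215]],.055))
print('cover edge',bb([[584,110],[557,298]],.0445))
E
```

```text
white corners TL,BL?,TR,BR [[466.7, -299.5], [629.3, -306.1], [467.4, -114.2], [633.3, -113.4]]
left edge mid [[542.0, -301.6]] rim TL inner [[467.0, -302.1]]
pieces [[490.9, -158.9], [509.0, -214.6], [556.9, -241.9], [548.5, -143.1], [589.8, -211.8], [612.9, -169.3], [556.9, -253.1]]
cover edge [[471.7, -64.4], [632.4, -61.6]]
```

```bash
python3 - <<'E'
from h import *
st(); x,y=W(.577,-.276); to(x,y,.0932,99.35)
E
```

```text
t 11.6 pos [ 0.6137 -0.1735  0.1702] yaw 99.21 F [ 0.6  0.5 -1.4] w 0.203 gf 59.6
shift [ 0.003 -0.051  0.77 ] twist -0.02
```

>>> {"fn": "apply_moves", "kwargs": {"targets": [{"translation": [0, -0.05, 0], "twist": -0.02, "hand": 0}, {"translation": [0, 0, 0.3], "twist": 0, "hand": 0}, {"translation": [0, 0, 0.25], "twist": 0, "hand": 0}, {"translation": [0, 0, 0.15], "twist": 0, "hand": 0}, {"translation": [0, 0, 0.05], "twist": 0, "hand": 0}, {"translation": [0, 0, 0], "twist": 0, "hand": 0}]}}

```text
time: 12.2
tool_pos: [0.6148, -0.1777, 0.0948]
tool_rot: [-0.001, -0.082, 0.997, 0.0]
contact_force: [1.0, -0.2, -1.2]
gripper_width: 0.206
grasp_force: 59.6
```

```bash
python3 - <<'E'
from h import *
st(); print(B(state()['tool_pos']))
E
```

```text
t 12.2 pos [ 0.6148 -0.1777  0.0948] yaw 99.39 F [ 1.  -0.2 -1.2] w 0.206 gf 59.6
(np.float64(0.5777781955494731), np.float64(-0.2752538755811058))
```

>>> {"fn": "apply_moves", "kwargs": {"targets": [{"translation": [0, 0, 0.02], "twist": 0, "hand": 0}, {"translation": [0, 0.06, 0], "twist": 0, "hand": 0}, {"translation": [0, 0.1, 0], "twist": 0, "hand": 0}, {"translation": [0, 0.12, 0], "twist": 0, "hand": 0}, {"translation": [0, 0.12, 0], "twist": 0, "hand": 0}, {"translation": [0, 0.12, 0], "twist": 0, "hand": 0}, {"translation": [0, 0.12, 0], "twist": 0, "hand": 0}]}}

```text
time: 12.9
tool_pos: [0.6045, -0.113, 0.0934]
tool_rot: [0.0, -0.082, 0.997, 0.0]
contact_force: [-0.9, 0.6, -0.4]
gripper_width: 0.206
grasp_force: 59.6
```

>>> {"fn": "apply_moves", "kwargs": {"targets": [{"translation": [0, 0.12, 0], "twist": 0, "hand": 0}, {"translation": [0, 0.12, 0], "twist": 0, "hand": 0}, {"translation": [0, 0.12, 0], "twist": 0, "hand": 0}, {"translation": [0, 0.12, 0], "twist": 0, "hand": 0}, {"translation": [0, 0.12, 0], "twist": 0, "hand": 0}, {"translation": [0, 0.12, 0], "twist": 0, "hand": 0}, {"translation": [0, 0.12, 0], "twist": 0, "hand": 0}, {"translation": [0, 0.12, 0], "twist": 0, "hand": 0}]}}

```text
time: 13.7
tool_pos: [0.5888, -0.0186, 0.0933]
tool_rot: [-0.0, -0.082, 0.997, 0.0]
contact_force: [0.0, 0.5, -0.9]
gripper_width: 0.203
grasp_force: 59.6
```

>>> {"fn": "apply_moves", "kwargs": {"targets": [{"translation": [0, 0.12, 0], "twist": 0, "hand": 0}, {"translation": [0, 0.08, 0], "twist": 0, "hand": 0}, {"translation": [0, 0.04, 0], "twist": 0, "hand": 0}, {"translation": [0, 0, 0], "twist": 0, "hand": 0}, {"translation": [0, 0, 0], "twist": 0, "hand": 0}]}}

```text
time: 14.2
tool_pos: [0.5852, 0.0038, 0.0933]
tool_rot: [0.0, -0.082, 0.997, -0.0]
contact_force: [-0.3, -0.3, -1.2]
gripper_width: 0.202
grasp_force: 59.6
```

```bash
python3 - <<'E'
from h import *
st(); print(B(state()['tool_pos'])); save('wrist','w4.png')
E
```

```text
t 14.2 pos [0.5852 0.0038 0.0933] yaw 99.41 F [-0.3 -0.3 -1.2] w 0.202 gf 59.6
(np.float64(0.5780258450549343), np.float64(-0.09129547282579516))
```

View pics/w4.png

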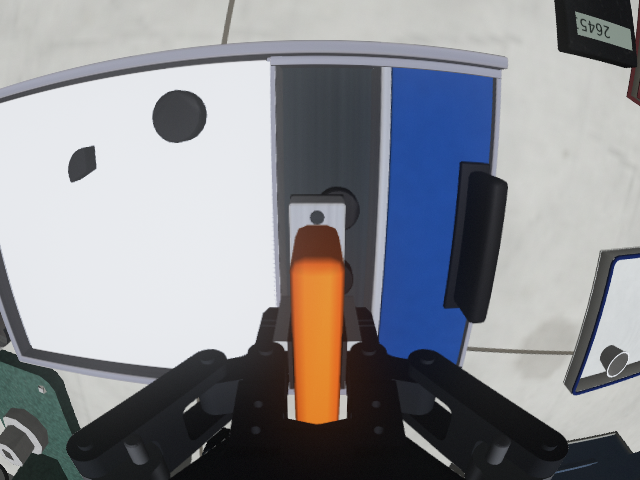

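The view shows pieces in the trough at (350,205) and (348,275), and only two left on the white top, at (180,116) and (82,163). Now the second pass, along the near side.

>>> {"fn": "apply_moves", "kwargs": {"targets": [{"translation": [0, 0, -0.15], "twist": 0, "hand": 0}, {"translation": [0, 0, -0.2], "twist": 0, "hand": 0}, {"translation": [0.14, -0.43, 0], "twist": 0, "hand": 0}, {"translation": [0.14, -0.44, 0], "twist": 0, "hand": 0}, {"translation": [0.14, -0.44, 0], "twist": 0, "hand": 0}, {"translation": [0.14, -0.43, 0], "twist": 0, "hand": 0}, {"translation": [0, 0, 0], "twist": 0, "hand": 0}, {"translation": [0, 0, 0], "twist": 0, "hand": 0}]}}

```text
time: 15.05
tool_pos: [0.5584, -0.1781, 0.1295]
tool_rot: [0.001, -0.081, 0.997, -0.0]
contact_force: [0.1, 0.0, -1.3]
gripper_width: 0.202
grasp_force: 59.7
```

```bash
python3 - <<'E'
from h import *
st(); print(B(state()['tool_pos'])); x,y=W(.522,-.265); to(x,y,.0933,99.35)
E
```

```text
t 15.05 pos [ 0.5584 -0.1781  0.1295] yaw 99.25 F [ 0.1  0.  -1.3] w 0.202 gf 59.7
(np.float64(0.522055767588361), np.float64(-0.26646369582306006))
shift [0.001 0.015 0.362] twist -0.02
```

>>> {"fn": "apply_moves", "kwargs": {"targets": [{"translation": [0, 0, 0.16], "twist": 0, "hand": 0}, {"translation": [0, 0, 0.14], "twist": 0, "hand": 0}, {"translation": [0, 0, 0.06], "twist": 0, "hand": 0}, {"translation": [0, 0.06, 0], "twist": 0, "hand": 0}, {"translation": [0, 0.1, 0], "twist": 0, "hand": 0}, {"translation": [0, 0.12, 0], "twist": 0, "hand": 0}, {"translation": [0, 0.12, 0], "twist": 0, "hand": 0}, {"translation": [0, 0.12, 0], "twist": 0, "hand": 0}]}}

```text
time: 15.85
tool_pos: [0.5495, -0.1241, 0.0921]
tool_rot: [-0.0, -0.082, 0.997, 0.0]
contact_force: [0.7, -2.9, 1.4]
gripper_width: 0.203
grasp_force: 60.4
```

>>> {"fn": "apply_moves", "kwargs": {"targets": [{"translation": [0, 0.12, 0], "twist": 0, "hand": 0}, {"translation": [0, 0.12, 0], "twist": 0, "hand": 0}, {"translation": [0, 0.12, 0], "twist": 0, "hand": 0}, {"translation": [0, 0.12, 0], "twist": 0, "hand": 0}, {"translation": [0, 0.12, 0], "twist": 0, "hand": 0}, {"translation": [0, 0.12, 0], "twist": 0, "hand": 0}, {"translation": [0, 0.12, 0], "twist": 0, "hand": 0}, {"translation": [0, 0.12, 0], "twist": 0, "hand": 0}]}}

```text
time: 16.65
tool_pos: [0.5337, -0.0297, 0.0921]
tool_rot: [-0.0, -0.082, 0.997, 0.0]
contact_force: [-0.2, -1.2, -0.1]
gripper_width: 0.199
grasp_force: 60.2
```

>>> {"fn": "apply_moves", "kwargs": {"targets": [{"translation": [0, 0.12, 0], "twist": 0, "hand": 0}, {"translation": [0, 0.09, 0], "twist": 0, "hand": 0}, {"translation": [0, 0.04, 0], "twist": 0, "hand": 0}, {"translation": [0, 0, 0], "twist": 0, "hand": 0}, {"translation": [0, 0, -0.3], "twist": 0, "hand": 0}, {"translation": [0, 0, -0.5], "twist": 0, "hand": 0}, {"translation": [0, -0.4, -0.4], "twist": 0, "hand": 0}, {"translation": [0, 0, 0], "twist": 0, "hand": 0}]}}

```text
time: 17.45
tool_pos: [0.5398, -0.0444, 0.2152]
tool_rot: [0.006, -0.081, 0.997, -0.003]
contact_force: [0.8, 0.3, -1.2]
gripper_width: 0.202
grasp_force: 60.0
```

```bash
python3 - <<'E'
from h import *
st(); print(B(state()['tool_pos'])); save('wrist','w5.png')
E
```

```text
t 17.45 pos [ 0.5398 -0.0444  0.2152] yaw 99.24 F [ 0.8  0.3 -1.2] w 0.202 gf 60.0
(np.float64(0.5254409727614909), np.float64(-0.13155887998185378))
```

View pics/w5.png

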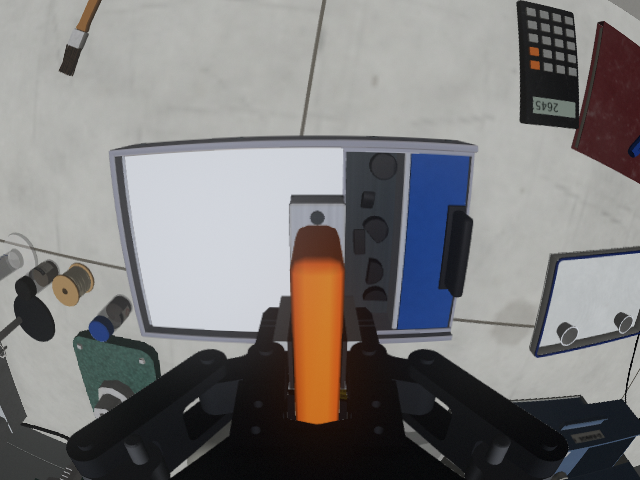

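All six pieces lie in the trough, at u≈360–383 and v≈166–294, and the white top is clear. Next I carry the scraper over the tray's free half and turn it to lie along the tray.

>>> {"fn": "apply_moves", "kwargs": {"targets": [{"translation": [-0.09, 0.45, 0], "twist": 0, "hand": 0}, {"translation": [-0.09, 0.45, 0], "twist": 0, "hand": 0}, {"translation": [-0.09, 0.45, 0], "twist": 0, "hand": 0}, {"translation": [-0.09, 0.45, 0], "twist": 0, "hand": 0}, {"translation": [-0.09, 0.45, 0], "twist": 0, "hand": 0}, {"translation": [-0.09, 0.45, 0], "twist": 0, "hand": 0}, {"translation": [-0.09, 0.45, 0], "twist": 0, "hand": 0}, {"translation": [-0.09, 0.45, 0], "twist": 0, "hand": 0}]}}

```text
time: 18.3
tool_pos: [0.5464, 0.3276, 0.2049]
tool_rot: [-0.002, -0.082, 0.997, -0.001]
contact_force: [0.1, -0.6, -1.2]
gripper_width: 0.202
grasp_force: 60.0
```

>>> {"fn": "apply_moves", "kwargs": {"targets": [{"translation": [0, 0, 0], "twist": 0.95, "hand": 0}, {"translation": [0, 0, 0], "twist": 0.95, "hand": 0}, {"translation": [0, 0, 0], "twist": 0.95, "hand": 0}, {"translation": [0, 0, 0], "twist": 0.95, "hand": 0}, {"translation": [0, 0, 0], "twist": 0.95, "hand": 0}, {"translation": [0, 0, 0], "twist": 0.95, "hand": 0}, {"translation": [0, 0, 0], "twist": 0.95, "hand": 0}, {"translation": [0, 0, 0], "twist": 0.95, "hand": 0}]}}

```text
time: 19.1
tool_pos: [0.5466, 0.3257, 0.2048]
tool_rot: [-0.002, 0.295, 0.955, -0.001]
contact_force: [0.1, -0.1, -0.9]
gripper_width: 0.203
grasp_force: 60.1
```

>>> {"fn": "apply_moves", "kwargs": {"targets": [{"translation": [0, 0, 0], "twist": 0.95, "hand": 0}, {"translation": [0, 0, 0], "twist": 0.95, "hand": 0}, {"translation": [0, 0, 0], "twist": 0.95, "hand": 0}, {"translation": [0, 0, 0], "twist": 0.95, "hand": 0}, {"translation": [0, 0, 0], "twist": 0.95, "hand": 0}, {"translation": [0, 0, 0], "twist": 0.95, "hand": 0}, {"translation": [0, 0, 0], "twist": 0.95, "hand": 0}, {"translation": [0, 0, 0], "twist": 0.95, "hand": 0}]}}

```text
time: 19.9
tool_pos: [0.5466, 0.3256, 0.2048]
tool_rot: [-0.001, 0.629, 0.778, -0.002]
contact_force: [0.5, 0.0, -1.6]
gripper_width: 0.202
grasp_force: 60.1
```

>>> {"fn": "apply_moves", "kwargs": {"targets": [{"translation": [0, 0, 0], "twist": 0, "hand": 0}, {"translation": [0, 0, 0], "twist": 0, "hand": 0}]}}

```text
time: 20.1
tool_pos: [0.5471, 0.3257, 0.2058]
tool_rot: [-0.001, 0.626, 0.78, -0.001]
contact_force: [0.5, -0.3, -1.0]
gripper_width: 0.202
grasp_force: 60.1
```

```bash
python3 - <<'E'
from h import *
st(); save('wrist','w6.png'); wrect('tray',.018); wrect('crucible_a',.021,3)
grab_frame('top'); wrect('crucible_a',.021,2,'top')
E
```

```text
t 20.1 pos [0.5471 0.3257 0.2058] yaw 12.43 F [ 0.5 -0.3 -1. ] w 0.202 gf 60.1
tray 0.96 [590.7 328.3 133.4 203.8  12.8] px [288 102] [446 321]
crucible_a 0.91 [640.9 285.   25.9  31.   17. ] px [393 263] [420 293]
crucible_a 0.82 [619.1 388.1  28.3  25.7  14.8] px [400 148] [432 178]
```

View pics/w6.png

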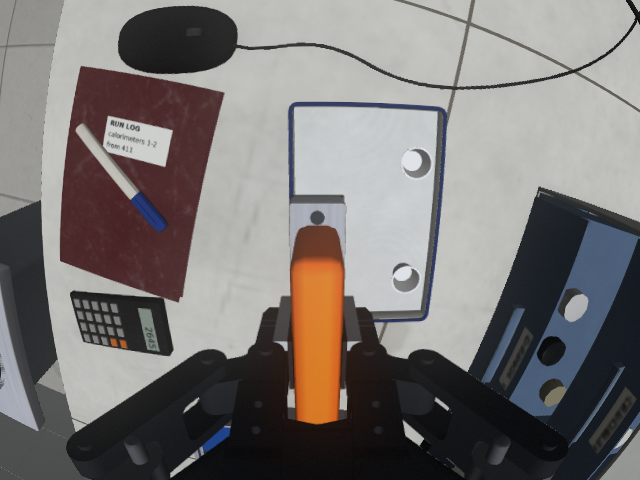

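The wrist view shows the tray at (367,210) and the crucibles at (416,162) and (405,277) on its far half. The scraper is parallel to the tray over the near half. I'll fine-position and lower.

```bash
python3 - <<'E'
from h import *
to(.5584,.322,.0491,12.45)
E
```

```text
shift [-0.061  0.095  1.583] twist -0.02
```

>>> {"fn": "apply_moves", "kwargs": {"targets": [{"translation": [-0.06, 0.1, 0], "twist": 0, "hand": 0}, {"translation": [0, 0, 0.35], "twist": 0, "hand": 0}, {"translation": [0, 0, 0.4], "twist": 0, "hand": 0}, {"translation": [0, 0, 0.35], "twist": 0, "hand": 0}, {"translation": [0, 0, 0.25], "twist": 0, "hand": 0}, {"translation": [0, 0, 0.15], "twist": 0, "hand": 0}, {"translation": [0, 0, 0], "twist": 0, "hand": 0}]}}

```text
time: 21.05
tool_pos: [0.5579, 0.3212, 0.0549]
tool_rot: [-0.001, 0.627, 0.779, -0.002]
contact_force: [-1.0, -0.3, -2.3]
gripper_width: 0.2
grasp_force: 60.1
```

```bash
python3 - <<'E'
from h import *
st(); to(.5584,.322,.0491,12.45)
E
```

```text
t 21.05 pos [0.5579 0.3212 0.0549] yaw 12.3 F [-1.  -0.3 -2.3] w 0.2 gf 60.1
shift [0.007 0.007 0.058] twist -0.03
```

>>> {"fn": "apply_moves", "kwargs": {"targets": [{"translation": [0, 0, 0.03], "twist": 0, "hand": 0}, {"translation": [0, 0, 0.02], "twist": 0, "hand": 0}, {"translation": [0, 0, 0.01], "twist": 0, "hand": 0}, {"translation": [0, 0, 0], "twist": 0, "hand": 0}]}}

```text
time: 21.45
tool_pos: [0.5596, 0.3225, 0.0527]
tool_rot: [0.0, 0.627, 0.779, 0.001]
contact_force: [0.2, 0.2, -1.0]
gripper_width: 0.204
grasp_force: 60.1
```

```bash
python3 - <<'E'
from h import *
st(); to(.5584,.322,.0491,12.45)
E
```

```text
t 21.45 pos [0.5596 0.3225 0.0527] yaw 12.33 F [ 0.2  0.2 -1. ] w 0.204 gf 60.1
shift [-0.002 -0.012  0.036] twist -0.02
```

>>> {"fn": "apply_moves", "kwargs": {"targets": [{"translation": [0, 0, 0.01], "twist": 0, "hand": 0}, {"translation": [0, 0, 0.01], "twist": 0, "hand": 0}, {"translation": [0, 0, 0], "twist": 0, "hand": 0}]}}

```text
time: 21.75
tool_pos: [0.5589, 0.3221, 0.0495]
tool_rot: [-0.0, 0.627, 0.779, -0.0]
contact_force: [-0.0, -0.5, -1.5]
gripper_width: 0.203
grasp_force: 60.1
```

>>> {"fn": "apply_moves", "kwargs": {"targets": [{"translation": [0, 0, 0.01], "twist": 0, "hand": 0}, {"translation": [0, 0, 0], "twist": 0, "hand": 0}]}}

```text
time: 21.95
tool_pos: [0.5592, 0.3222, 0.0492]
tool_rot: [0.0, 0.627, 0.779, 0.0]
contact_force: [-1.0, -1.9, 2.8]
gripper_width: 0.202
grasp_force: 60.6
```

Contact at the expected height. I'll open gently and retreat straight up.

>>> {"fn": "apply_moves", "kwargs": {"targets": [{"translation": [0, 0, 0], "twist": 0, "hand": 0.25}, {"translation": [0, 0, 0], "twist": 0, "hand": 0.35}, {"translation": [0, 0, 0], "twist": 0, "hand": 0.45}, {"translation": [0, 0, 0], "twist": 0, "hand": 0.45}, {"translation": [0, 0, 0], "twist": 0, "hand": 0.45}]}}

```text
time: 22.45
tool_pos: [0.559, 0.3222, 0.0486]
tool_rot: [0.0, 0.627, 0.779, 0.0]
contact_force: [0.9, 0.5, 0.5]
gripper_width: 0.449
grasp_force: 0.0
```

>>> {"fn": "apply_moves", "kwargs": {"targets": [{"translation": [0, 0, -0.1], "twist": 0, "hand": 0.45}, {"translation": [0, 0, -0.3], "twist": 0, "hand": 0.45}, {"translation": [0, 0, -0.5], "twist": 0, "hand": 0.45}, {"translation": [0, 0, -0.5], "twist": 0, "hand": 0.45}, {"translation": [0, 0, 0], "twist": 0, "hand": 0.45}, {"translation": [0, 0, 0], "twist": 0, "hand": 0.45}]}}

```text
time: 23.05
tool_pos: [0.5603, 0.3228, 0.1923]
tool_rot: [0.001, 0.627, 0.779, 0.003]
contact_force: [0.5, 1.3, -0.4]
gripper_width: 0.447
grasp_force: 0.0
```

```bash
python3 - <<'E'
from h import *
st(); save('wrist','w7.png'); wrect('scraper_grip',.062);wrect('crucible_a',.021,3); wrect('tray',.018)
to(.5468,.0761,.19,99.3)
E
```

```text
t 23.05 pos [0.5603 0.3228 0.1923] yaw 12.32 F [ 0.5  1.3 -0.4] w 0.447 gf 0.0
scraper_grip 0.61 [554.6 327.6  19.5  94.8  12.7] px [300 160] [328 290]
crucible_a 0.73 [632.3 284.4  29.4  28.5  82. ] px [378 263] [410 295]
crucible_a 0.6 [612.3 386.5  25.8  25.5  55.5] px [388 141] [420 174]
crucible_a 0.25 [477.1  22.4  62.   31.1  65.8] px [186 432] [215 456]
tray 0.77 [584.6 328.2 131.  198.9  12.3] px [269  94] [436 325]
shift [ 0.507 -2.406 -0.036] twist -15.18
```

View pics/w7.png

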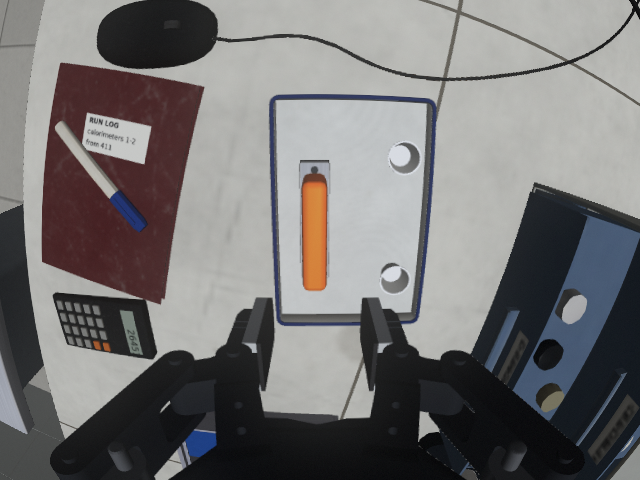

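The scraper stands upright at (315,225) in the tray's free half, and the crucibles at (405,157) and (395,278) are undisturbed. Next I return to the handle to shut the cover.

>>> {"fn": "apply_moves", "kwargs": {"targets": [{"translation": [0, 0, 0], "twist": -0.95, "hand": 0.6}, {"translation": [0, 0, 0], "twist": -0.95, "hand": 0.6}, {"translation": [0, 0, 0], "twist": -0.95, "hand": 0.6}, {"translation": [0, 0, 0], "twist": -0.95, "hand": 0.6}, {"translation": [0, 0, 0], "twist": -0.95, "hand": 0.6}, {"translation": [0, 0, 0], "twist": -0.95, "hand": 0.6}, {"translation": [0, 0, 0], "twist": -0.95, "hand": 0.6}, {"translation": [0, 0, 0], "twist": -0.95, "hand": 0.6}]}}

```text
time: 24.05
tool_pos: [0.5582, 0.3218, 0.1865]
tool_rot: [-0.001, 0.292, 0.957, -0.001]
contact_force: [-0.2, 0.3, -0.2]
gripper_width: 0.601
grasp_force: 0.0
```

>>> {"fn": "apply_moves", "kwargs": {"targets": [{"translation": [0, 0, 0], "twist": -0.95, "hand": 0.6}, {"translation": [0, 0, 0], "twist": -0.95, "hand": 0.6}, {"translation": [0, 0, 0], "twist": -0.95, "hand": 0.6}, {"translation": [0, 0, 0], "twist": -0.95, "hand": 0.6}, {"translation": [0, 0, 0], "twist": -0.95, "hand": 0.6}, {"translation": [0, 0, 0], "twist": -0.95, "hand": 0.6}, {"translation": [0, 0, 0], "twist": -0.95, "hand": 0.6}, {"translation": [0, 0, 0], "twist": -0.95, "hand": 0.6}]}}

```text
time: 24.85
tool_pos: [0.5582, 0.3218, 0.1865]
tool_rot: [-0.002, -0.084, 0.996, -0.001]
contact_force: [0.2, -0.1, -0.2]
gripper_width: 0.604
grasp_force: 0.0
```

>>> {"fn": "apply_moves", "kwargs": {"targets": [{"translation": [0.08, -0.4, 0], "twist": 0, "hand": 0.6}, {"translation": [0.08, -0.4, 0], "twist": 0, "hand": 0.6}, {"translation": [0.08, -0.4, 0], "twist": 0, "hand": 0.6}, {"translation": [0.08, -0.4, 0], "twist": 0, "hand": 0.6}, {"translation": [0.08, -0.4, 0], "twist": 0, "hand": 0.6}, {"translation": [0.08, -0.4, 0], "twist": 0, "hand": 0.6}, {"translation": [0, 0, 0], "twist": 0, "hand": 0.6}, {"translation": [0, 0, 0], "twist": 0, "hand": 0.6}]}}

```text
time: 25.65
tool_pos: [0.5502, 0.077, 0.1873]
tool_rot: [-0.001, -0.081, 0.997, 0.0]
contact_force: [0.4, -0.2, -1.0]
gripper_width: 0.601
grasp_force: 0.0
```

```bash
python3 - <<'E'
from h import *
st(); to(.5468,.0761,.0745,99.3)
E
```

```text
t 25.65 pos [0.5502 0.077  0.1873] yaw 99.3 F [ 0.4 -0.2 -1. ] w 0.601 gf 0.0
shift [ 0.035 -0.003  1.128] twist -0.0
```

>>> {"fn": "apply_moves", "kwargs": {"targets": [{"translation": [0.03, 0, 0.3], "twist": 0, "hand": 0.6}, {"translation": [0, 0, 0.4], "twist": 0, "hand": 0.6}, {"translation": [0, 0, 0.3], "twist": 0, "hand": 0.6}, {"translation": [0, 0, 0.11], "twist": 0, "hand": 0.6}, {"translation": [0, 0, 0], "twist": 0, "hand": 0.3}, {"translation": [0, 0, 0], "twist": 0, "hand": 0}, {"translation": [0, 0, 0], "twist": 0, "hand": 0}, {"translation": [0, 0, 0], "twist": 0, "hand": 0}]}}

```text
time: 26.45
tool_pos: [0.5497, 0.0764, 0.08]
tool_rot: [0.002, -0.082, 0.997, -0.001]
contact_force: [0.1, -4.0, 3.0]
gripper_width: 0.097
grasp_force: 60.1
```

>>> {"fn": "apply_moves", "kwargs": {"targets": [{"translation": [0, 0, 0], "twist": 0, "hand": 0}, {"translation": [0, 0, 0], "twist": 0, "hand": 0}, {"translation": [0, 0, 0], "twist": 0, "hand": 0}]}}

```text
time: 26.75
tool_pos: [0.5497, 0.0764, 0.0799]
tool_rot: [0.002, -0.082, 0.997, -0.001]
contact_force: [-1.0, -4.4, 5.4]
gripper_width: 0.094
grasp_force: 60.7
```

```bash
python3 - <<'E'
from h import *
st(); print(B(state()['tool_pos']))
E
```

```text
t 26.75 pos [0.5497 0.0764 0.0799] yaw 99.4 F [-1.  -4.4  5.4] w 0.094 gf 60.7
(np.float64(0.5548081711095149), np.float64(-0.013895585234255714))
```

>>> {"fn": "apply_moves", "kwargs": {"targets": [{"translation": [0, -0.06, 0], "twist": 0, "hand": 0}, {"translation": [0, -0.1, 0], "twist": 0, "hand": 0}, {"translation": [0, -0.1, 0], "twist": 0, "hand": 0}, {"translation": [0, -0.1, 0], "twist": 0, "hand": 0}, {"translation": [0, -0.1, 0], "twist": 0, "hand": 0}, {"translation": [0, -0.06, 0], "twist": 0, "hand": 0}, {"translation": [0, -0.04, 0], "twist": 0, "hand": 0}, {"translation": [0, 0, 0], "twist": 0, "hand": 0}]}}

```text
time: 27.55
tool_pos: [0.5582, 0.0247, 0.08]
tool_rot: [0.001, -0.081, 0.997, 0.004]
contact_force: [-2.9, 9.5, 8.9]
gripper_width: 0.095
grasp_force: 61.1
```

```bash
python3 - <<'E'
from h import *
st(); print(B(state()['tool_pos']))
E
```

```text
t 27.55 pos [0.5582 0.0247 0.08  ] yaw 99.33 F [-2.9  9.5  8.9] w 0.095 gf 61.1
(np.float64(0.5547989666797822), np.float64(-0.06628846955195195))
```

The cover is at its shut stop after 52.4 mm of travel, with about 10 N against it. I'll release, retreat and check everything.

>>> {"fn": "apply_moves", "kwargs": {"targets": [{"translation": [0, 0.02, 0], "twist": 0, "hand": 0}, {"translation": [0, 0, 0], "twist": 0, "hand": 0.3}, {"translation": [0, 0, 0], "twist": 0, "hand": 0.6}, {"translation": [0, 0, 0], "twist": 0, "hand": 0.6}, {"translation": [0, 0, -0.2], "twist": 0, "hand": 0.6}, {"translation": [0, 0, -0.4], "twist": 0, "hand": 0.6}, {"translation": [0, 0, -0.5], "twist": 0, "hand": 0.6}, {"translation": [0, 0, -0.5], "twist": 0, "hand": 0.6}]}}

```text
time: 28.35
tool_pos: [0.5559, 0.0239, 0.2382]
tool_rot: [-0.001, -0.082, 0.997, 0.0]
contact_force: [1.2, -0.5, 0.2]
gripper_width: 0.602
grasp_force: 0.0
```

>>> {"fn": "apply_moves", "kwargs": {"targets": [{"translation": [0, 0, 0], "twist": 0, "hand": 0.6}, {"translation": [0, 0, 0], "twist": 0, "hand": 0.6}]}}

```text
time: 28.55
tool_pos: [0.5575, 0.0237, 0.2394]
tool_rot: [0.002, -0.082, 0.997, -0.0]
contact_force: [-0.3, 0.3, -0.4]
gripper_width: 0.598
grasp_force: 0.0
```

```bash
python3 - <<'E'
from h import *
st(); save('wrist','w8.png')
w=wrect('cover',.0445)
for a in w: b=np.array(B(a.T)); print(b.min(1),b.max(1))
E
```

```text
t 28.55 pos [0.5575 0.0237 0.2394] yaw 99.4 F [-0.3  0.3 -0.4] w 0.598 gf 0.0
cover 0.66 [553.6   5.2 160.2  49.8   9.3] px [267 116] [326 293]
[ 467.05204021 -109.69601316] [627.23019479 -59.89610464]
```

View pics/w8.png

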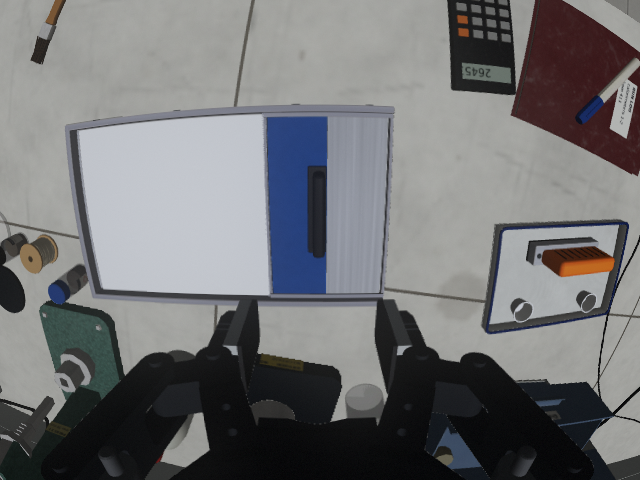

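The cover at (297,205) is shut flush against the clean white top. The scraper stands at (570,258) beside the crucibles, and the vials are untouched.

```bash
python3 -c "
from plant import *
print(job_done())"
```

```text
the job is handed in; nothing more can be done
None
```

The job is done and handed in at about 29 s: all six pieces are in the waste trough, the scraper stands upright in the tray with the crucibles and vials undisturbed, and the cover is fully shut.

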